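Ready the cold case with cool bricks

TASK

Get the cold case ready for the salmon: release its quarter-turn latch, raise the lid, and bring in every cool brick that stands on edge on the worktop, so that each ends tipped over flat on a broad face on the floor of the case, side by side and none on top of another. Then shut the lid fully and turn the latch back to locked. Leave the jar, mill, bottle, ramekin, bowl and spoon where they are.

Things in the scene. Friction and masses are not known exactly. Their poses are not given: they have to be found in the camera images.
- case: Insulated stainless cold case fixed to the dark worktop, open-topped box 220 (its x) x 340 (its y) x 75 high, walls and floor 15 thick, so inside 190 x 310 with the floor 15 above the worktop. Origin at the centre of its underside; its -x is the front (latch side, towards the robot), +x the hinge side, z up.
- lid (a joint): Clear lid with a steel frame, 224 x 340 x 8 thick, hinged along the top of the case's +x wall. Opening angle in rad: 0 shut, 1.57 upright, stop at 1.65. Its hinge is stiff: it stays at any angle where it is left, at most about 7 N at the latch handle moves it up and 4 N down; it does not drop shut by itself.
- lid_hinge (a point): Middle of the lid's hinge line, on top of the +x wall of the case (75 above the worktop); the hinge line runs along the case's y.
- latch (a joint): Cam latch in the lid with a black T-handle, in rad: 0 locked (bar parallel to the front edge, along the case's y), 1.57 released (a quarter turn clockwise from above; bar along the case's x). Its tongue clears the strike on the front wall from about 1.3. Stays where left. Locked, it holds the lid shut, or keeps an open lid from closing fully. The handle also serves to lift and lower the lid.
- latch_grip (a point): Grip point of the latch's T-handle, on its turning axis. Moves with the lid: 183 from the hinge line towards the front edge and 34 above the hinge line with the lid shut (26 above the lid's top face). The bar is 60 long, 13 wide and 30 high, from 16 to 46 above the lid's underside; its top is 12 above this point. The lid's front edge lies 41 further from the hinge.
- brick0_c (a point): Blue hard-plastic cool brick, frozen solid, 120 x 22 x 64, about 165 g, standing on a long narrow edge on the worktop (some bricks may be absent). This is its centre; x along its 120 length, y normal to its two broad faces (22 thick), z across its 64 width (up at the start). Pushed past about 20 degrees it falls over onto a broad face. Either broad face may be up.
- brick1_c (a point): Blue hard-plastic cool brick, frozen solid, 120 x 22 x 64, about 165 g, standing on a long narrow edge on the worktop (some bricks may be absent). This is its centre; x along its 120 length, y normal to its two broad faces (22 thick), z across its 64 width (up at the start). Pushed past about 20 degrees it falls over onto a broad face. Either broad face may be up.
- brick2_c (a point): Blue hard-plastic cool brick, frozen solid, 120 x 22 x 64, about 165 g, standing on a long narrow edge on the worktop (some bricks may be absent). This is its centre; x along its 120 length, y normal to its two broad faces (22 thick), z across its 64 width (up at the start). Pushed past about 20 degrees it falls over onto a broad face. Either broad face may be up.
- jar: Preserving jar of mustard, 84 dia x 110 high. Bystander. Origin at the centre of its underside, z up.
- mill: Turned wooden pepper mill, 48 dia x 113 high. Bystander. Origin at the centre of its underside, z up.
- ramekin: Small white china ramekin, 72 dia x 42 high. Bystander. Origin at the centre of its underside, z up.
- enamel_bowl: White bowl, 150 dia x 60 high. Bystander. Origin at the centre of its underside, z up.
- spoon: Steel spoon lying on the worktop, 160 long. Bystander. Origin at the centre of its underside (spoon: near its middle, x along the handle).
- oil: Green oil bottle, 56 dia x 170 high. Bystander. Origin at the centre of its underside, z up.

How it is judged:
By the outcome, as a careful person would: the job done as asked, in the order asked, and still so for the second after the job is handed in, with the robot touching nothing.
Of brick0, brick1, brick2 only 2 to 3 are there at a start; the rules pass over those that are not, and their reading is None.
At some moment in a run one of brick0, brick1, brick2 may be knocked a few centimetres aside while the robot is not near it.
Once in a run the grip may slacken for a moment while it holds something.
It also fails if it takes over 210 s, if anything falls off the work surface, if the arm or the gripper's body presses on something with over 40 N, if the wrist force passes 120 N, or if a joint passes its speed limit or range.

ROBOT

A 6-joint arm with a two-finger parallel gripper is mounted at the origin on the work surface. World frame = base frame: x ahead of the robot, y to its left, z up, the work surface at z = 0. Lengths are in m, angles in rad, forces in N, time in s.
With the tool pointing down it reaches from about 0.425 to 0.95 m from the base axis. Payload 3.5 kg.
Tool frame: the origin (TCP) lies midway between the tips of the shut fingers; the grasp point (between the pads) lies ctrl.grasp_offset behind it (ctrl.grasp_offset is the distance from the TCP to the grasp point, in m); x points along the fingers, y is the direction in which the jaws open and shut, and the axes are right-handed (so a half turn about x gives the same grasp; the last joint's range is limited). The gripper opens to 85 mm and grips with 20 to 120 N. Pads are 22 mm wide; open, the fingers measure 114 mm over their backs; the gripper's body (76 mm by 85 mm) begins 54 mm behind the grasp point. The pads swing forward as they close: fully open they stand 13 mm farther back than shut.
Start: joints at [0.994, 0.286, 1.577, -0, 1.279, -0.15], TCP at [0.279, 0.614, 0.231] pointing down, gripper open.
Joint ranges: [-2.77, 2.77], [-0.9, 2.22], [0.21, 2.48], [-1.53, 4.67], [0.24, 2.81], [-2.84, 2.84]. Speed limits (rad/s): [2.79, 2.79, 3.14, 3.14, 3.14, 3.14].

INTERFACE

Orientations are given as a unit quaternion [x, y, z, w].
In Python, from plant import readout, read_camera, sign_off, ctrl gives the robot as it stands.
- The arm moves only by the tool drive_tool, never from a script. Its argument "steps" is a list of rows, each a list of 5 numbers: the shift along the tool's x, y, z in cm, then the turn about the tool's x in degrees, then the opening, from 0 (shut) to 1 (fully open). A call has 1 to 10 rows; each row shifts and turns the commanded pose from where the row before left it, along the tool's axes as they then stand; what a row does not reach is not made up. A row lasts 1/10 s, in which the tool goes at most 50 mm and 8.59 degrees, less where a joint would pass 70% of its speed; a pose out of reach is approached as far as the arm can. A call is refused whole if a number of a shift passes 5 or a number of a turn 8.59, either way. A call with a gripper value outside its range is refused whole. The fingers move at their own pace and stop on an object; "force" is the grip in N (left out, the last holds). Time passes only in rows, so rows that do not move let the fingers close. It gives the time, the measured TCP pose, the force and the opening at its end, in the units of the state.
- readout.get_state(): the state, without advancing time (a new reading comes with each control period).
- read_camera(name): name is "scene" or "side" or "wrist"; returns a dict with "frame" (400x640x3 uint8, red, green, blue), "vertical_fov" (degrees; the focal length in pixels is half the picture's height over the tangent of half this angle, whatever the lens; pixels are square), "cx", "cy" (the principal point, pixels), "k1" (the pictures are not rectified: a ray, as slopes to the right and down, at radius r is drawn at 1 + k1 r^2 times it, then the intrinsics apply), "eye" and "orientation" of the camera in the world. Camera axes: x right, y up, looking along -z (the intrinsics and any distortion apply to the point x, -y, -z); pixel columns grow to the right and rows downward; lengths in m; the calibration is good to about 2 mm. A picture is of the moment at which its call begins. There is no depth.
- sign_off(): hands the job in, once; it reports no verdict.
The state is a dict: "time": time; "qpos": joint angles; "dq": joint speeds; "joint_efforts": joint torques, N m; "eef_pos": TCP position; "tcp_rot": TCP orientation; "contact_force": force on the tool from outside, world axes, zero at the start; "wrist_torque": the same for the moment, N m; "opening": opening from 0.0 (shut) to 1.0 (fully open).
Only numpy, scipy, OpenCV 4.12 (cv2) and the standard library are available. Lean on these libraries where they do the work, as an engineer would, in place of code of your own. Each camera call takes 0.05 s, during which the arm holds its last target. There are 200 camera calls.

## Working session

There is one attempt and no reset: what is moved stays moved. The work goes in short steps, Python scripts to look and compute and a tool call to move; the robot and the scene stay as the last step left them, time stands still between calls to the robot, and variables do not carry over. Pictures are saved under pics/ and viewed, about 12 in all and at most 16, crops included, and the job is handed in when it is done.

Besides the shell and the picture viewer there is one more tool, called by a JSON object that holds its "method" and its "body", one argument or row to a line. drive_tool: Moves the arm, as the interface text tells. Its arguments: {"type":"object","properties":{"steps":{"type":"array","items":{"type":"array","items":{"type":"number"}}},"force":{"type":"number"}},"required":["steps"]}

```bash
ls; mkdir -p pics
cat > h.py <<'E'
import numpy as np, cv2
from scipy.spatial.transform import Rotation as R
from plant import readout, read_camera, sign_off, ctrl
def cam(n,save=None):
    c=read_camera(n); c['f']=200/np.tan(np.radians(c['vertical_fov'])/2)
    if save: cv2.imwrite('pics/'+save,c['frame'][:,:,::-1])
    return c
def K(c): return np.array([[c['f'],0,c['cx']],[0,c['f'],c['cy']],[0,0,1.]])
def ray(c,uv):
    p=cv2.undistortPoints(np.array(uv,float).reshape(-1,1,2),K(c),np.array([c['k1'],0,0,0.])).reshape(-1,2)
    d=np.c_[p[:,0],-p[:,1],-np.ones(len(p))]
    return R.from_quat(c['orientation']).apply(d)
def onz(c,uv,z):
    d=ray(c,uv); e=np.array(c['eye']); return e+d*((z-e[2])/d[:,2])[:,None]
def proj(c,P):
    q=R.from_quat(c['orientation']).inv().apply(np.atleast_2d(P)-np.array(c['eye']))
    s=np.c_[q[:,0]/-q[:,2],-q[:,1]/-q[:,2]]; s=s*(1+c['k1']*(s**2).sum(1))[:,None]
    return s*c['f']+[c['cx'],c['cy']]
def blue(c):
    h=cv2.cvtColor(c['frame'],cv2.COLOR_RGB2HSV)
    return cv2.inRange(h,(98,110,50),(125,255,255))
E
python3 - <<'E'
from h import *
s=readout.get_state(); print(s,ctrl.grasp_offset)
for n in('scene','side','wrist'):
    c=cam(n,n+'0.png'); print(n,c['eye'],c['orientation'],c['f'],c['cx'],c['cy'],c['k1'])
E
cd pics; python3 -c "
import cv2,numpy as np
a=[cv2.imread(n+'0.png') for n in('scene','side')]"
```

```text
pics
{'time': 0.0, 'qpos': array([ 9.93993853e-01,  2.87181078e-01,  1.57818362e+00,  6.99256825e-06,
        1.27857853e+00, -1.50003095e-01]), 'dq': array([-0.00022642,  0.00084268,  0.00111653, -0.00066304, -0.00100151,
        0.00044094]), 'joint_efforts': array([ 4.10802149e-04, -4.05977726e+01, -2.92630291e+01, -6.61095669e-05,
        5.70499702e-03,  6.68817854e-07]), 'eef_pos': array([0.27903511, 0.61390669, 0.22993331]), 'tcp_rot': array([ 0.14897834,  0.69136416, -0.15053022,  0.69076893]), 'contact_force': array([-0.16076128,  0.45329166,  0.61330419]), 'wrist_torque': array([-0.03675326, -0.04113468,  0.02667382]), 'opening': 1.0010614823468587} 0.0187
scene [ 1.14314924 -0.6282502   0.81272065] [0.40582534 0.15830612 0.32924268 0.83776143] 394.5918035945229 314.77767890421273 195.83223155986 -0.08361130791459521
side [ 0.49114926 -0.96329411  0.92665058] [ 0.42177218 -0.01744259 -0.0261654   0.90615636] 384.82748850768166 322.4995517236675 198.55785244618585 -0.05016049573158997
wrist [0.20768423 0.64738641 0.37185267] [-0.13106044 -0.08216771  0.53474097  0.83073686] 329.29661910795704 320.39715655525004 202.01372032594028 0.012588541148584063
```

View pics/scene0.png

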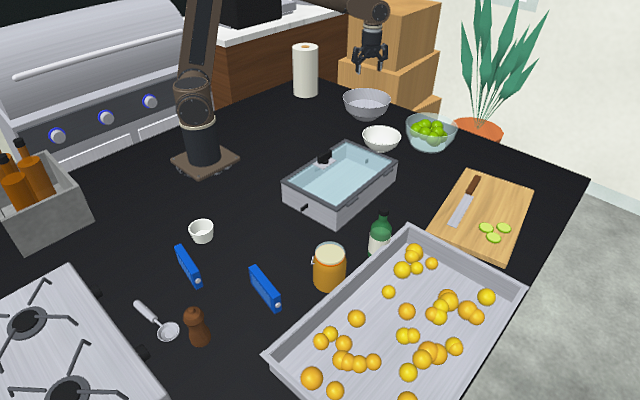

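View pics/side0.png

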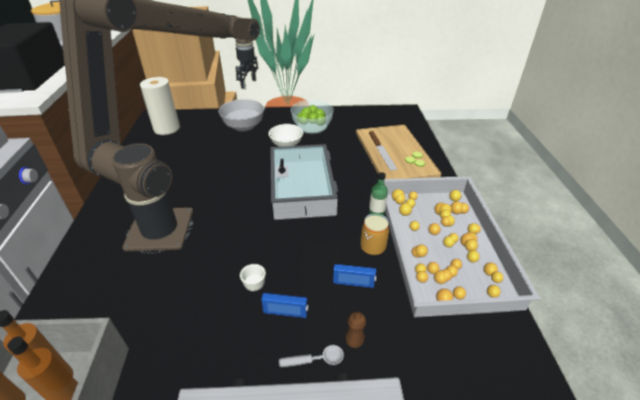

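Both views show two blue bricks: scene (188,266) and (265,288), side (285,306) and (355,276). The case is at side (303,180), with its latch at about (282,168). The bowl is just beyond it at (285,135).

Run:
```python
from h import *
S=cam('side');C=cam('scene')
for n,c in(('side',S),('scene',C)):
    m=blue(c); cs,_=cv2.findContours(m,0,2)
    for k in cs:
        if cv2.contourArea(k)>30:
            r=cv2.minAreaRect(k); print(n,cv2.contourArea(k),np.round(cv2.boxPoints(r)).tolist(), cv2.approxPolyDP(k,3,True).reshape(-1,2).tolist())
a=cv2.resize(S['frame'][130:230,250:350],None,fx=4,fy=4,interpolation=2)
b=cv2.resize(C['frame'][130:235,270:410],None,fx=2.8,fy=2.8,interpolation=2)
h=max(a.shape[0],b.shape[0]); o=np.zeros((h,800,3),np.uint8); o[:a.shape[0],:400]=a; o[:b.shape[0],400:400+b.shape[1]]=b[:,:400]
cv2.imwrite('pics/case.png',o[:,:,::-1])
```

```text
side 952.0 [[258.0, 313.0], [261.0, 291.0], [309.0, 296.0], [306.0, 319.0]] [[262, 293], [264, 313], [306, 317], [305, 296]]
side 841.0 [[331.0, 284.0], [333.0, 263.0], [377.0, 267.0], [374.0, 288.0]] [[333, 265], [333, 283], [374, 286], [376, 268]]
side 49.5 [[17.0, 168.0], [27.0, 166.0], [29.0, 184.0], [19.0, 185.0]] [[21, 167], [18, 177], [22, 183], [29, 183], [21, 178], [21, 171], [27, 167]]
scene 760.0 [[242.0, 272.0], [256.0, 261.0], [289.0, 304.0], [275.0, 315.0]] [[249, 266], [251, 284], [273, 313], [280, 311], [280, 293], [256, 264]]
scene 549.5 [[169.0, 248.0], [181.0, 241.0], [207.0, 284.0], [196.0, 291.0]] [[174, 245], [195, 289], [202, 287], [197, 267], [181, 243]]
scene 49.0 [[44.0, 134.0], [57.0, 123.0], [65.0, 133.0], [52.0, 143.0]] [[61, 128], [50, 129], [48, 138], [54, 142], [50, 133], [53, 129], [65, 133]]
scene 36.0 [[94.0, 118.0], [104.0, 106.0], [113.0, 113.0], [103.0, 125.0]] [[106, 109], [98, 113], [103, 124], [99, 115], [103, 111], [112, 114]]
scene 31.5 [[139.0, 102.0], [147.0, 91.0], [155.0, 96.0], [147.0, 108.0]] [[152, 94], [144, 95], [144, 106], [148, 107], [144, 98], [155, 97]]
```

View pics/case.png

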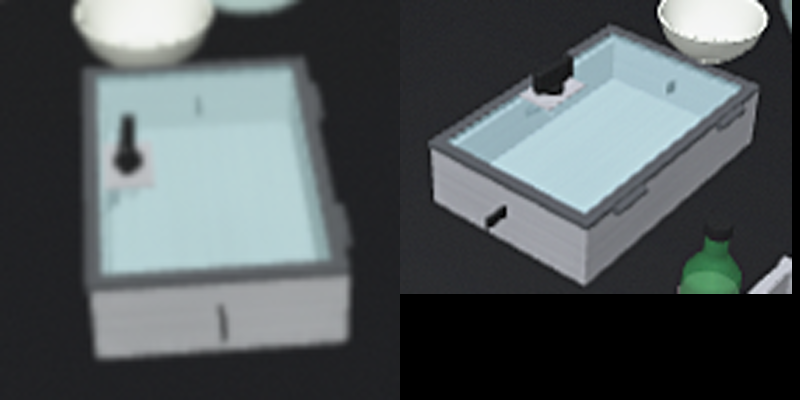

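View pics/wrist0.png

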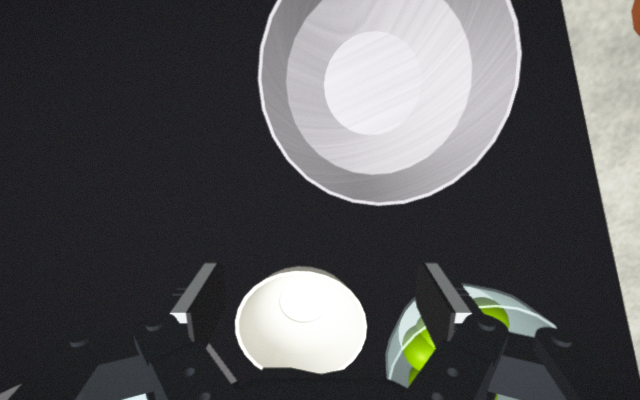

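The lid is shut and the latch bar lies along the case's y. The latch is near the front (-x) edge at side px (282,165).

Run:
```python
from h import *
S=cam('side');C=cam('scene')
a=onz(S,[(271.8,201.8),(337,197.5),(325.8,145),(270.5,147.5)],.083)
b=onz(C,[(280.7,182.9),(337.1,209.3),(397.5,162.1),(345,139.6)],.083)
print(a.round(3));print(b.round(3));
for q in(a,b): d=q[3]-q[0]+q[2]-q[1]; print(q.mean(0),np.degrees(np.arctan2(-d[0],d[1])), np.linalg.norm(q-np.roll(q,1,0),axis=1))
for f,t in(([(264,313),(306,317)],[(262,293),(305,296)]),([(333,283),(374,286)],[(333,265),(376,268)])):
    p=onz(S,f,0);q=onz(S,t,.064); print(p.round(3).tolist(),q.round(3).tolist(),(p.mean(0)+q.mean(0))/2)
print(onz(C,[(181,243),(197,267),(174,245)],.064).round(3).tolist(), onz(C,[(256,264),(280,293),(249,266)],.064).round(3).tolist())
print('top of latch', onz(S,[(250+127/4,130+115/4),(250+127/4,130+165/4)],.119)) 
s=readout.get_state(); print(R.from_quat(s['tcp_rot']).as_matrix().round(3))
```

```text
[[0.39  0.029 0.083]
 [0.611 0.041 0.083]
 [0.596 0.376 0.083]
 [0.371 0.368 0.083]]
[[0.395 0.024 0.083]
 [0.606 0.047 0.083]
 [0.596 0.372 0.083]
 [0.373 0.366 0.083]]
[0.49220696 0.20357217 0.083     ] 2.8585327809504557 [0.33956718 0.22181866 0.33600916 0.22481863]
[0.49247674 0.20235798 0.083     ] 2.773384051372976 [0.34287597 0.21172367 0.32559741 0.22327727]
[[0.376, -0.348, 0.0], [0.492, -0.366, 0.0]] [[0.375, -0.327, 0.064], [0.491, -0.343, 0.064]] [ 0.43348939 -0.3460044   0.032     ]
[[0.575, -0.255, 0.0], [0.696, -0.273, -0.0]] [[0.575, -0.24, 0.064], [0.698, -0.258, 0.064]] [ 0.63588985 -0.25638669  0.032     ]
[[0.377, -0.327, 0.064], [0.48, -0.346, 0.064], [0.37, -0.345, 0.064]] [[0.581, -0.237, 0.064], [0.691, -0.258, 0.064], [0.573, -0.254, 0.064]]
top of latch [[0.42154002 0.23186466 0.119     ]
 [0.42306176 0.15282275 0.119     ]]
[[-0.     0.414  0.91 ]
 [-0.     0.91  -0.414]
 [-1.    -0.001 -0.   ]]
```

{"method": "drive_tool", "body": {
  "steps": [
    [0,-3.54,3.34,0,1],
    [0,-3.54,3.34,0,1],
    [0,-3.54,3.34,0,1],
    [0,-3.54,3.34,0,1],
    [0,-3.54,3.34,0,1],
    [0,-3.54,3.34,0,1],
    [0,-3.54,3.34,0,1],
    [0,-3.54,3.34,0,1],
    [0,-3.54,3.34,0,1]
  ]
}}

```text
time: 1.25
eef_pos: [0.4214, 0.1982, 0.2317]
tcp_rot: [0.15, 0.691, -0.149, 0.692]
contact_force: [1.2, -0.0, 0.0]
opening: 0.998
```

{"method": "drive_tool", "body": {
  "steps": [
    [0,0,0,7.85,1],
    [0,0,0,7.85,1],
    [0,0,0,7.85,1],
    [0,0,0,7.85,1],
    [0,0,0,7.85,1],
    [0,0,0,7.85,1],
    [0,0,0,7.85,1],
    [0,0,0,7.85,1],
    [0,0,0,0,0.6],
    [0,0,0,0,0.6]
  ]
}}

```text
time: 2.25
eef_pos: [0.4211, 0.2, 0.2314]
tcp_rot: [0.487, 0.513, -0.487, 0.513]
contact_force: [-0.2, 0.3, 0.2]
opening: 0.689
```

Run:
```python
from h import *
W=cam('wrist','w1.png');S=cam('side');C=cam('scene')
print(W['eye'],proj(W,[[.421,.1995,.121],[.39,.029,.083],[.371,.368,.083]]).round())
print('jar base',onz(S,[(375,250),(362,240),(388,240)],0.0).round(3).tolist(),'jar top',onz(C,[(329,252),(313,252),(346,255)],.105).round(3).tolist())
print('oil',onz(S,[(379,182)],.165).round(3),'mill',onz(S,[(356,345),(357,316)],0).round(3).tolist(),'ram',onz(S,[(253,270)],.042).round(3),'bowl',onz(S,[(286,129)],.06).round(3))
```

```text
[0.41702204 0.27906721 0.37319849] [[321. 200.]
 [284. 340.]
 [265. -33.]]
jar base [[0.722, -0.131, 0.0], [0.686, -0.084, 0.0], [0.773, -0.089, 0.0]] jar top [[0.712, -0.111, 0.105], [0.684, -0.137, 0.105], [0.749, -0.09, 0.105]]
oil [[0.743 0.014 0.165]] mill [[0.619, -0.457, 0.0], [0.632, -0.371, 0.0]] ram [[ 0.342 -0.228  0.042]] bowl [[0.431 0.554 0.06 ]]
```

View pics/w1.png

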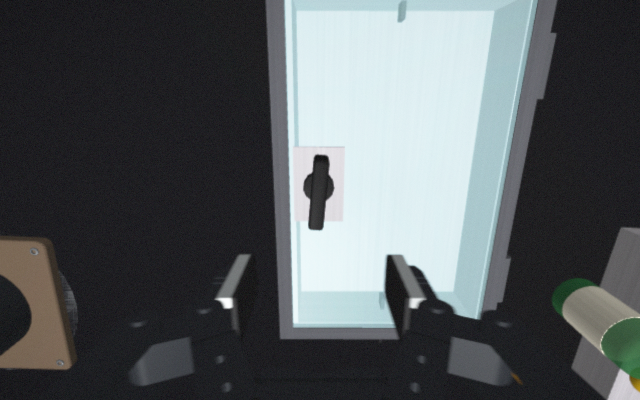

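Wrist view: the handle's bar runs from (321,157) to (316,228).

Run:
```python
from h import *
W=cam('wrist')
p=onz(W,[(321,157),(316.5,227)],.121);print(p,p.mean(0),np.degrees(np.arctan2(*(p[0]-p[1])[:2])))
f=onz(W,[(275,50),(282,300)],.083);print(f,np.degrees(np.arctan2(*(f[0]-f[1])[:2])))
s=readout.get_state();print(s['eef_pos'],R.from_quat(s['tcp_rot']).as_matrix().round(3))
```

```text
[[0.41953883 0.23412068 0.121     ]
 [0.41869544 0.17590589 0.121     ]] [0.41911713 0.20501329 0.121     ] 0.8300106230510317
[[0.37870537 0.31189636 0.083     ]
 [0.38730487 0.07827425 0.083     ]] -2.1080743923296787
[0.42113952 0.19998874 0.23137309] [[ 0.     0.999  0.049]
 [ 0.     0.049 -0.999]
 [-1.     0.     0.   ]]
```

{"method": "drive_tool", "body": {
  "steps": [
    [4,-0.2,-0.45,0,0.6],
    [4,0,0,0,0.6],
    [4,0,0,0,0.5],
    [1.9,0,0,0,0.5],
    [0,0,0,0,0],
    [0,0,0,0,0],
    [0,0,0,0,0],
    [0,0,0,0,0],
    [0,0,0,0,0]
  ],
  "force": 40
}}

```text
time: 3.35
eef_pos: [0.4191, 0.2043, 0.093]
tcp_rot: [0.488, 0.512, -0.488, 0.512]
contact_force: [-0.6, -2.0, -2.3]
opening: 0.145
```

{"method": "drive_tool", "body": {
  "steps": [
    [0,0,0,6,0],
    [0,0,0,6,0],
    [0,0,0,6,0],
    [0,0,0,6,0],
    [0,0,0,6,0],
    [0,0,0,6,0],
    [0,0,0,6,0],
    [0,0,0,6,0],
    [0,0,0,6,0],
    [0,0,0,6,0]
  ]
}}

```text
time: 4.35
eef_pos: [0.4216, 0.203, 0.0931]
tcp_rot: [0.681, 0.197, -0.676, 0.2]
contact_force: [7.1, -6.6, -7.3]
opening: 0.144
```

{"method": "drive_tool", "body": {
  "steps": [
    [0,0,0,6,0],
    [0,0,0,6,0],
    [0,0,0,6,0],
    [0,0,0,6,0],
    [0,0,0,5,0],
    [0,0,0,0,0],
    [0,0,0,0,0]
  ]
}}

```text
time: 5.05
eef_pos: [0.422, 0.2017, 0.0931]
tcp_rot: [0.709, 0.022, -0.704, 0.026]
contact_force: [7.3, -10.9, -6.7]
opening: 0.139
```

Run:
```python
from h import *
s=readout.get_state();print(s['eef_pos'],s['contact_force'],s['wrist_torque'],s['qpos'],R.from_quat(s['tcp_rot']).as_matrix().round(3))
c0=np.array([s['eef_pos'][0],s['eef_pos'][2]])
# arc in steps: handle offset from hinge (-183,34) rotating
prev=None
for a in np.linspace(0,1.57,25):
    v=np.array([-.183,.036]); c,n=np.cos(a),np.sin(a)
    p=np.array([c*v[0]+n*v[1], -n*v[0]+c*v[1]])
    if prev is not None: print(round(a,2),((p-prev)*100).round(2))
    prev=p
```

```text
[0.42200109 0.20172008 0.09313802] [  7.25677645 -10.87376533  -6.72020696] [-1.83967525 -1.11060836 -0.00255109] [ 0.23266112 -0.01097408  2.1830465  -0.00935502  0.96326714  1.74108289] [[ 0.008  0.068 -0.998]
 [-0.006 -0.998 -0.068]
 [-1.     0.007 -0.007]]
0.07 [0.27 1.19]
0.13 [0.35 1.17]
0.2 [0.43 1.14]
0.26 [0.5  1.11]
0.33 [0.57 1.08]
0.39 [0.64 1.04]
0.46 [0.71 0.99]
0.52 [0.77 0.94]
0.59 [0.83 0.89]
0.65 [0.89 0.84]
0.72 [0.94 0.78]
0.78 [0.99 0.71]
0.85 [1.03 0.65]
0.92 [1.07 0.58]
0.98 [1.11 0.51]
1.05 [1.14 0.43]
1.11 [1.17 0.36]
1.18 [1.19 0.28]
1.24 [1.2 0.2]
1.31 [1.21 0.12]
1.37 [1.22 0.04]
1.44 [ 1.22 -0.04]
1.5 [ 1.21 -0.12]
1.57 [ 1.2 -0.2]
```

{"method": "drive_tool", "body": {
  "steps": [
    [0,0.2,-0.25,0,0],
    [-1.19,0.02,-0.27,0,0],
    [-1.17,0.02,-0.35,0,0],
    [-1.14,0.02,-0.43,0,0],
    [-1.11,0.02,-0.5,0,0],
    [-1.08,0.02,-0.57,0,0],
    [-1.04,0.02,-0.64,0,0],
    [-0.99,0.02,-0.71,0,0],
    [-0.94,0.02,-0.77,0,0],
    [0,0,0,0,0]
  ],
  "force": 30
}}

```text
time: 6.05
eef_pos: [0.4654, 0.2038, 0.1814]
tcp_rot: [0.707, 0.023, -0.706, 0.023]
contact_force: [-2.2, -5.6, -2.3]
opening: 0.143
```

Run:
```python
from h import *
S=cam('side','s1.png'); s=readout.get_state(); print(s['eef_pos'],s['contact_force'])
cv2.imwrite('pics/s1.png',cv2.resize(S['frame'][80:240,200:400],None,fx=3,fy=3)[:,:,::-1])
```

```text
[0.4654086  0.20381611 0.18138236] [-1.82913099 -5.29480747 -2.78612971]
```

View pics/s1.png

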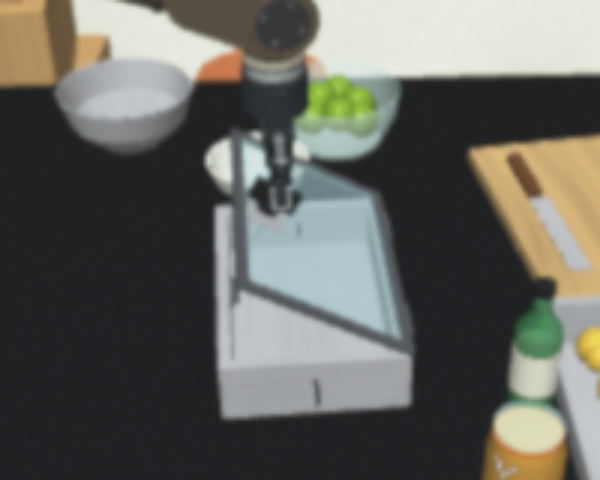

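The lid is coming up with the gripped handle, to about 0.5 rad. Continuing the arc.

{"method": "drive_tool", "body": {
  "steps": [
    [-0.89,0.02,-0.83,0,0],
    [-0.84,0.02,-0.89,0,0],
    [-0.78,0.02,-0.94,0,0],
    [-0.71,0.02,-0.99,0,0],
    [-0.65,0.02,-1.03,0,0],
    [-0.58,0.02,-1.07,0,0],
    [-0.51,0.02,-1.11,0,0],
    [-0.43,0.02,-1.14,0,0],
    [-0.36,0.02,-1.17,0,0],
    [0,0,0,0,0]
  ]
}}

```text
time: 7.1
eef_pos: [0.5565, 0.2082, 0.2373]
tcp_rot: [0.707, 0.023, -0.707, 0.023]
contact_force: [-0.5, -2.5, -6.2]
opening: 0.141
```

{"method": "drive_tool", "body": {
  "steps": [
    [-0.28,0.02,-1.19,0,0],
    [-0.2,0.02,-1.2,0,0],
    [-0.12,0.02,-1.21,0,0],
    [-0.04,0.02,-1.22,0,0],
    [0.04,0.02,-1.22,0,0],
    [0.12,0.02,-1.21,0,0],
    [0.2,0.02,-1.2,0,0],
    [0,0,0,0,0],
    [0,0,0,0,0]
  ]
}}

```text
time: 8.0
eef_pos: [0.6414, 0.2123, 0.2411]
tcp_rot: [0.709, 0.023, -0.705, 0.023]
contact_force: [0.8, -3.2, -2.5]
opening: 0.145
```

Run:
```python
from h import *
S=cam('side');C=cam('scene'); s=readout.get_state(); print(s['eef_pos'],s['contact_force'])
cv2.imwrite('pics/s2.png',np.hstack([cv2.resize(S['frame'][60:240,200:400],(400,360)),cv2.resize(C['frame'][60:240,230:430],(400,360))])[:,:,::-1])
```

```text
[0.6410947  0.21224192 0.24113929] [ 0.9801763  -2.21616573 -1.67107944]
```

View pics/s2.png

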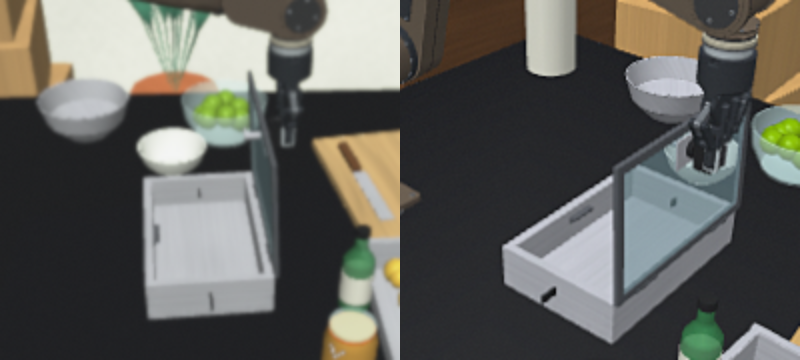

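The lid is upright and the case is empty. Next I release the handle, rise, and go above the brick at (0.636,-0.256).

{"method": "drive_tool", "body": {
  "steps": [
    [0,0,0,0,0.6],
    [0,0,0,0,0.6],
    [0,0,0,0,0.6],
    [-2,0,0,0,0.6],
    [-4,0,0,0,0.6],
    [-4,0,0,0,0.6],
    [0,0,0,0,0.6]
  ]
}}

```text
time: 8.8
eef_pos: [0.6425, 0.213, 0.3488]
tcp_rot: [0.712, 0.024, -0.701, 0.022]
contact_force: [0.6, -0.4, 0.4]
opening: 0.6
```

{"method": "drive_tool", "body": {
  "steps": [
    [0,4.6,0,0,0.6],
    [0,4.6,0,0,0.6],
    [0,4.6,0,0,0.6],
    [0,4.6,0,0,0.6],
    [0,4.6,0,0,0.6],
    [0,4.6,0,0,0.6],
    [0,4.6,0,0,0.6],
    [0,4.6,0,0,0.6],
    [0,4.6,0,0,0.6],
    [0,4.6,0,0,0.6]
  ]
}}

```text
time: 9.8
eef_pos: [0.6701, -0.2485, 0.3391]
tcp_rot: [0.707, 0.023, -0.706, 0.023]
contact_force: [-0.1, 0.8, 1.5]
opening: 0.594
```

{"method": "drive_tool", "body": {
  "steps": [
    [0,0.4,3.5,6,0.6],
    [4,0,0,6,0.6],
    [4,0,0,0,0.6],
    [0,0,0,0,0.6]
  ]
}}

```text
time: 10.2
eef_pos: [0.6322, -0.2515, 0.2509]
tcp_rot: [-0.701, 0.049, 0.71, 0.053]
contact_force: [-0.3, 0.6, -1.3]
opening: 0.6
```

```bash
cat >> h.py <<'E'
def brick_wrist(save=None):
    W=cam('wrist',save); cs,_=cv2.findContours(blue(W),0,2)
    s=readout.get_state(); M=R.from_quat(s['tcp_rot']).as_matrix()
    print('tcp',s['eef_pos'].round(4),'toolaz',np.degrees(np.arctan2(M[1,1],M[0,1])).round(1),'F',s['contact_force'].round(1),'op',s['opening'])
    for k in cs:
        if cv2.contourArea(k)<400: continue
        print(cv2.contourArea(k),cv2.approxPolyDP(k,4,True).reshape(-1,2).tolist())
    return W,M,s
def side_bricks():
    S=cam('side'); cs,_=cv2.findContours(blue(S),0,2)
    for k in cs:
        if cv2.contourArea(k)>200:
            print('side',cv2.contourArea(k),cv2.approxPolyDP(k,3,True).reshape(-1,2).tolist())
    return S
E
python3 - <<'E'
from h import *
W,M,s=brick_wrist('w2.png'); print(W['eye']); side_bricks()
E
```

```text
tcp [ 0.6338 -0.2522  0.255 ] toolaz -98.2 F [-0.7  0.2  0.2] op 0.6050262068132339
892.0 [[411, 254], [408, 267], [423, 295], [438, 304], [441, 277], [433, 265], [429, 270], [419, 266], [421, 260], [431, 262], [425, 254]]
2626.5 [[322, 107], [315, 223], [333, 226], [343, 112]]
[ 0.71145102 -0.26320312  0.39167157]
side 951.0 [[262, 293], [264, 313], [306, 317], [305, 296]]
side 842.0 [[333, 265], [333, 283], [374, 286], [376, 268]]
```

View pics/w2.png

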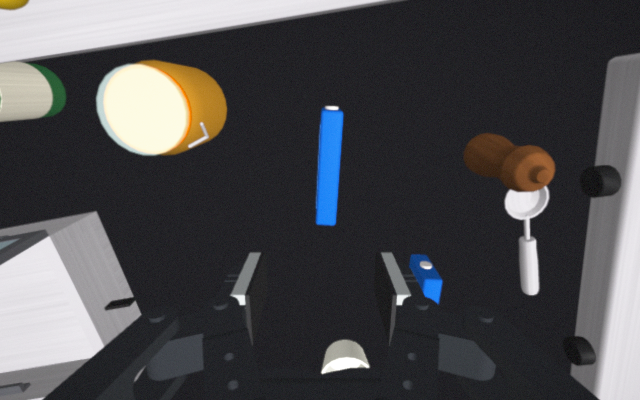

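The wrist view shows the brick's top face from (332,108) to (325,225), with the jar clear at (160,110).

```bash
cat >> h.py <<'E'
def rel(M,s,P):
    d=M.T@(np.asarray(P)-s['eef_pos']); return (d*100).round(2)
def top(W,M,s,px,z=.064):
    p=onz(W,px,z); c=p.mean(0); a=(p[0]+p[3]-p[1]-p[2])[:2]; az=np.degrees(np.arctan2(a[1],a[0]))
    print('centre',c.round(4),'len az',az.round(1),'len',np.linalg.norm(a/2).round(3),'tool-rel cm',rel(M,s,[c[0],c[1],.03]))
E
python3 - <<'E'
from h import *
W,M,s=brick_wrist(); top(W,M,s,[(322,107),(315,223),(333,226),(343,112)])
E
```

```text
tcp [ 0.6362 -0.2533  0.2612] toolaz -98.2 F [ 0.6 -0.3  0. ] op 0.5998576520801134
702.0 [[407, 256], [406, 265], [423, 295], [435, 301], [434, 273], [429, 266], [426, 271], [416, 268], [418, 261], [427, 263], [422, 256]]
2487.0 [[320, 112], [314, 225], [330, 228], [341, 117]]
centre [ 0.6384 -0.2609  0.064 ] len az -12.0 len 0.122 tool-rel cm [23.12  0.7  -0.26]
```

Run:
```python
from h import *
W,M,s=brick_wrist(); top(W,M,s,[(320,112),(314,225),(330,228),(341,117)])
k=max(cv2.findContours(blue(W),0,2)[0],key=cv2.contourArea); k=np.array(k)[:,0]
p=onz(W,k,.064)[:,:2].astype(np.float32); r=cv2.minAreaRect(p*1000); print(r)
```

```text
tcp [ 0.6367 -0.2536  0.2625] toolaz -98.2 F [-0.  -0.   0.3] op 0.6043834372653979
637.0 [[407, 256], [405, 265], [424, 296], [434, 300], [436, 279], [427, 266], [425, 271], [414, 267], [416, 262], [426, 264], [420, 256]]
2452.0 [[320, 114], [313, 226], [332, 228], [340, 119]]
centre [ 0.6363 -0.2592  0.064 ] len az -12.2 len 0.12 tool-rel cm [23.25  0.52  0.07]
((635.3007202148438, -258.6725158691406), (24.416805267333984, 122.4186782836914), 78.81952667236328)
```

{"method": "drive_tool", "body": {
  "steps": [
    [4,0.48,0.1,2.7,0.6],
    [4,0,0,0,0.6],
    [4,0,0,0,0.6],
    [4,0,0,0,0.6],
    [4,0,0,0,0.6],
    [3,0,0,0,0.6],
    [1,0,0,0,0.6],
    [0,0,0,0,0.6],
    [0,0,0,0,0.6]
  ]
}}

```text
time: 11.3
eef_pos: [0.6359, -0.2589, 0.0225]
tcp_rot: [0.706, -0.068, -0.702, -0.067]
contact_force: [0.6, -0.5, 0.7]
opening: 0.602
```

{"method": "drive_tool", "body": {
  "steps": [
    [0,0,0,0,0],
    [0,0,0,0,0],
    [0,0,0,0,0],
    [0,0,0,0,0],
    [0,0,0,0,0]
  ],
  "force": 50
}}

```text
time: 11.8
eef_pos: [0.6352, -0.2587, 0.0218]
tcp_rot: [0.705, -0.068, -0.703, -0.067]
contact_force: [-0.2, 0.3, 6.4]
opening: 0.252
```

{"method": "drive_tool", "body": {
  "steps": [
    [-2,0,0,0,0],
    [-4,0,0,0,0],
    [-4,0,0,0,0],
    [-4,0,0,0,0],
    [-3,0,0,0,0],
    [0,0,3.2,0,0],
    [0,0,3.3,0,0],
    [0,0,3.3,0,0],
    [0,0,3.2,0,0]
  ]
}}

```text
time: 12.7
eef_pos: [0.5042, -0.2324, 0.1884]
tcp_rot: [-0.703, 0.067, 0.704, 0.068]
contact_force: [-0.5, -0.6, -1.7]
opening: 0.248
```

{"method": "drive_tool", "body": {
  "steps": [
    [0,-3.74,0.9,0,0],
    [0,-3.74,0.9,0,0],
    [0,-3.74,0.9,0,0],
    [0,-3.74,0.9,0,0],
    [0,-3.74,0.9,0,0],
    [0,-3.74,0.9,0,0],
    [0,-3.74,0.9,0,0],
    [0,-3.74,0.9,0,0],
    [0,-3.74,0.9,0,0],
    [0,-3.74,0.9,0,0]
  ]
}}

```text
time: 13.7
eef_pos: [0.4879, 0.1527, 0.1888]
tcp_rot: [-0.704, 0.068, 0.704, 0.067]
contact_force: [-0.4, 0.7, -1.5]
opening: 0.25
```

{"method": "drive_tool", "body": {
  "steps": [
    [0,0,0,-4.5,0],
    [0,0,0,-4.5,0],
    [0,0,0,-4.4,0],
    [0,0,0,0,0],
    [0,0,0,0,0]
  ]
}}

```text
time: 14.2
eef_pos: [0.4884, 0.1511, 0.1888]
tcp_rot: [-0.707, -0.014, 0.707, -0.015]
contact_force: [-0.2, 0.3, -1.8]
opening: 0.251
```

Run:
```python
from h import *
W,M,s=brick_wrist('w3.png')
print('to target',rel(M,s,[.490,.150,.04]))
S=side_bricks()
print(proj(W,[[.494,.205,.015]]),W['eye'])
```

```text
tcp [0.4885 0.151  0.1889] toolaz -87.6 F [ 0.   0.5 -2.3] op 0.2533854123114143
13537.5 [[303, 140], [287, 170], [292, 367], [322, 374], [349, 367], [354, 168], [341, 141], [336, 150], [304, 149]]
to target [14.89  0.11 -0.16]
side 952.0 [[262, 293], [264, 313], [306, 317], [305, 296]]
side 473.5 [[317, 141], [303, 142], [303, 157], [296, 156], [296, 142], [282, 144], [283, 160], [316, 159]]
[[265.86768305 171.38598697]] [0.56683899 0.15498054 0.33054536]
```

View pics/w3.png

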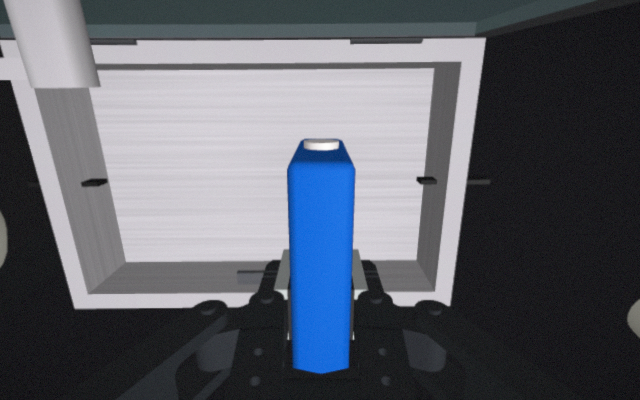

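The brick hangs square over the case floor and clear of all walls. Lowering it.

{"method": "drive_tool", "body": {
  "steps": [
    [3,0.1,1.3,0,0],
    [4,0,0,0,0],
    [4,0,0,0,0],
    [3,0,0,0,0],
    [0.7,0,0,0,0],
    [0,0,0,0,0],
    [0,0,0,0,0]
  ]
}}

```text
time: 15.0
eef_pos: [0.4774, 0.1497, 0.044]
tcp_rot: [0.708, 0.015, -0.706, 0.015]
contact_force: [0.4, 0.3, -1.1]
opening: 0.251
```

{"method": "drive_tool", "body": {
  "steps": [
    [0.4,0,0,0,0],
    [0.3,0,0,0,0],
    [0,0,0,0,0],
    [0,0,0,0,0]
  ]
}}

```text
time: 15.4
eef_pos: [0.4774, 0.1497, 0.0368]
tcp_rot: [0.708, 0.015, -0.706, 0.015]
contact_force: [0.0, 0.6, 4.7]
opening: 0.254
```

{"method": "drive_tool", "body": {
  "steps": [
    [0,0,0,0,0.45],
    [0,0,0,0,0.45],
    [0,0,0,0,0.45],
    [-3,0,0,0,0.45],
    [-4,0,0,0,0.45],
    [0,-4,0,0,0],
    [0,0,0,0,0],
    [0,0,0,0,0],
    [0,0,0,0,0]
  ]
}}

```text
time: 16.3
eef_pos: [0.4733, 0.1891, 0.1041]
tcp_rot: [-0.706, -0.015, 0.708, -0.015]
contact_force: [-0.0, -0.6, 0.7]
opening: -0.003
```

Run:
```python
from h import *
W,M,s=brick_wrist()
k=max(cv2.findContours(blue(W),0,2)[0],key=cv2.contourArea)[:,0]
print(cv2.minAreaRect((onz(W,k,.079)[:,:2]*1000).astype(np.float32)))
```

```text
tcp [0.4734 0.1889 0.1041] toolaz -87.6 F [-0.5 -0.6 -0.2] op 0.0005650151984471005
8900.5 [[368, 123], [363, 132], [358, 279], [362, 301], [381, 309], [389, 300], [404, 300], [419, 137], [401, 127]]
((486.24774169921875, 154.847900390625), (107.91271209716797, 28.227678298950195), 2.338597297668457)
```

{"method": "drive_tool", "body": {
  "steps": [
    [2,0,0,0,0],
    [2,0,0,0,0],
    [0,0.8,0,0,0],
    [0,0.5,0,0,0],
    [0,0.5,0,0,0],
    [0,0.5,0,0,0],
    [0,0.5,0,0,0],
    [0,0.5,0,0,0],
    [0,0.5,0,0,0],
    [0,0,0,0,0]
  ]
}}

```text
time: 17.35
eef_pos: [0.4758, 0.151, 0.0653]
tcp_rot: [0.707, 0.015, -0.707, 0.015]
contact_force: [-0.8, 0.2, 0.3]
opening: 0.002
```

Run:
```python
from h import *
W,M,s=brick_wrist('w4.png')
k=max(cv2.findContours(blue(W),0,2)[0],key=cv2.contourArea)[:,0]
print(cv2.minAreaRect((onz(W,k,.037)[:,:2]*1000).astype(np.float32)))
```

```text
tcp [0.4758 0.1513 0.0653] toolaz -87.6 F [-0.3 -0.3  0. ] op 0.0015657407687546209
16106.5 [[316, 133], [314, 248], [334, 248], [336, 259], [351, 265], [355, 290], [364, 304], [381, 308], [386, 301], [399, 299], [414, 305], [429, 144], [383, 136], [355, 138], [346, 131]]
((485.6307067871094, 125.23919677734375), (105.29839324951172, 60.74264144897461), 2.5064892768859863)
```

{"method": "drive_tool", "body": {
  "steps": [
    [-4,0,0,0,0],
    [-4,0,0,0,0],
    [-4,-4,0,0,0],
    [0,-3,0,0,0],
    [0,0,0,0,0],
    [0,0,0,0,0],
    [0,0,0,0,0]
  ]
}}

```text
time: 18.1
eef_pos: [0.4723, 0.2163, 0.1795]
tcp_rot: [-0.706, -0.015, 0.708, -0.015]
contact_force: [-0.3, -0.7, 0.2]
opening: -0.002
```

Run:
```python
from h import *
W,M,s=brick_wrist('w4.png')
k=max(cv2.findContours(blue(W),0,2)[0],key=cv2.contourArea)[:,0]
print(cv2.minAreaRect((onz(W,k,.037)[:,:2]*1000).astype(np.float32)))
S=side_bricks()
```

```text
tcp [0.4724 0.2161 0.1795] toolaz -87.6 F [ 0.   0.6 -0.6] op 0.0017453540129568647
9461.0 [[411, 117], [399, 236], [404, 245], [468, 245], [487, 119]]
((478.9866638183594, 109.81745147705078), (117.56278991699219, 66.73222351074219), 2.344944715499878)
side 953.0 [[262, 293], [264, 313], [306, 317], [305, 296]]
```

View pics/w4.png

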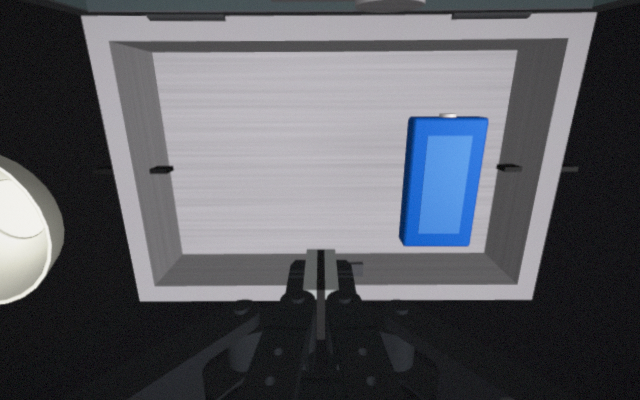

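Brick 1 is flat on the case floor, with its corners at px (411,117) to (468,245). Next is the second brick.

{"method": "drive_tool", "body": {
  "steps": [
    [-0.7,4.65,0.5,0,0.6],
    [-0.7,4.65,0.5,0,0.6],
    [-0.7,4.65,0.5,0,0.6],
    [-0.7,4.65,0.5,0,0.6],
    [-0.7,4.65,0.5,0,0.6],
    [-0.7,4.65,0.5,0,0.6],
    [-0.7,4.65,0.5,0,0.6],
    [-0.7,4.65,0.5,0,0.6],
    [-0.7,4.65,0.5,0,0.6],
    [-0.7,4.65,0.5,0,0.6]
  ]
}}

```text
time: 19.2
eef_pos: [0.4417, -0.2522, 0.2505]
tcp_rot: [-0.707, -0.015, 0.707, -0.014]
contact_force: [1.4, 0.2, -0.5]
opening: 0.597
```

{"method": "drive_tool", "body": {
  "steps": [
    [0,4.6,0.5,0,0.6],
    [0,4.6,0.5,0,0.6],
    [0,0,0,6.5,0.6],
    [0,0,0,5,0.6],
    [0,0,0,0,0.6],
    [0,0,0,0,0.6],
    [0,0,0,0,0.6]
  ]
}}

```text
time: 19.9
eef_pos: [0.4366, -0.342, 0.2504]
tcp_rot: [-0.705, 0.055, 0.705, 0.055]
contact_force: [0.4, -0.8, 0.4]
opening: 0.6
```

Run:
```python
from h import *
W,M,s=brick_wrist('w5.png')
k=max(cv2.findContours(blue(W),0,2)[0],key=cv2.contourArea)[:,0]
r=cv2.minAreaRect((onz(W,k,.064)[:,:2]*1000).astype(np.float32));print(r)
print(rel(M,s,[r[0][0]/1000,r[0][1]/1000,.022]))
```

```text
tcp [ 0.4367 -0.342   0.2506] toolaz -99.0 F [-0.7  0.1 -0.5] op 0.5974970904563572
2574.5 [[321, 114], [316, 230], [335, 232], [341, 120]]
((435.1964416503906, -348.83441162109375), (24.291929244995117, 123.11295318603516), 79.6459732055664)
[22.86  0.7   0.04]
```

View pics/w5.png

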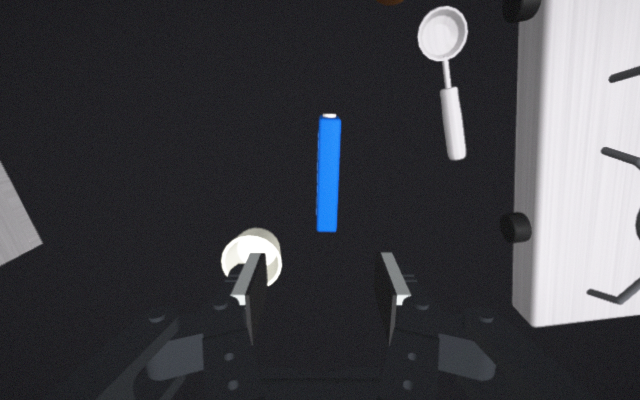

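The second brick's top face runs from px (330,116) to (326,231). The ramekin at (252,258) and the spoon are clear of the fingers.

{"method": "drive_tool", "body": {
  "steps": [
    [4,0.65,0,1.4,0.6],
    [4,0,0,0,0.6],
    [4,0,0,0,0.6],
    [4,0,0,0,0.6],
    [4,0,0,0,0.6],
    [2.8,0,0,0,0.6],
    [0,0,0,0,0.6],
    [0,0,0,0,0.6]
  ]
}}

```text
time: 20.75
eef_pos: [0.436, -0.3485, 0.0229]
tcp_rot: [-0.704, 0.064, 0.704, 0.064]
contact_force: [0.9, -0.7, 0.8]
opening: 0.604
```

{"method": "drive_tool", "body": {
  "steps": [
    [0,0,0,0,0],
    [0,0,0,0,0],
    [0,0,0,0,0],
    [0,0,0,0,0],
    [0,0,0,0,0],
    [-2,0,0,0,0],
    [-4,0,0,0,0],
    [-4,0,0,0,0],
    [-4,0,0,0,0],
    [-3,0,0,0,0]
  ],
  "force": 50
}}

```text
time: 21.75
eef_pos: [0.436, -0.3489, 0.1956]
tcp_rot: [0.705, -0.065, -0.703, -0.064]
contact_force: [0.1, -0.0, -0.8]
opening: 0.251
```

Run:
```python
from h import *
W,M,s=brick_wrist()
print(M.round(3),rel(M,s,[.475,.262,.04]))
```

```text
tcp [ 0.438  -0.3509  0.2012] toolaz -100.4 F [ 0.7 -1.5  1.5] op 0.25191686980316685
13459.0 [[301, 144], [287, 175], [293, 367], [318, 374], [348, 367], [354, 183], [341, 145]]
[[ 0.008 -0.181 -0.983]
 [-0.009 -0.983  0.181]
 [-1.     0.007 -0.009]] [ 15.6  -61.07   7.61]
```

{"method": "drive_tool", "body": {
  "steps": [
    [0,-4.36,0.54,0,0],
    [0,-4.36,0.54,0,0],
    [0,-4.36,0.54,0,0],
    [0,-4.36,0.54,0,0],
    [0,-4.36,0.54,0,0],
    [0,-4.36,0.54,0,0],
    [0,-4.36,0.54,0,0],
    [0,-4.36,0.54,0,0],
    [0,-4.36,0.54,0,0]
  ]
}}

```text
time: 22.7
eef_pos: [0.4585, 0.0479, 0.1922]
tcp_rot: [0.704, -0.065, -0.704, -0.064]
contact_force: [1.4, -1.1, -1.2]
opening: 0.251
```

{"method": "drive_tool", "body": {
  "steps": [
    [0,-4.36,0.54,0,0],
    [0,-4.36,0.54,0,0],
    [0,-4.36,0.54,0,0],
    [0,-4.36,0.54,0,0],
    [0,-4.36,0.54,0,0],
    [0,0,0,-6.5,0],
    [0,0,0,-6.4,0],
    [0,0,0,0,0],
    [0,0,0,0,0],
    [0,0,0,0,0]
  ]
}}

```text
time: 23.7
eef_pos: [0.4721, 0.265, 0.1924]
tcp_rot: [-0.707, -0.014, 0.707, -0.014]
contact_force: [-0.7, -0.1, -1.4]
opening: 0.25
```

Run:
```python
from h import *
W,M,s=brick_wrist()
print(rel(M,s,[.475,.262,.037])); side_bricks()
```

```text
tcp [0.4721 0.265  0.1925] toolaz -87.7 F [ 0.3 -1.  -0.7] op 0.25508917637415995
12701.0 [[304, 144], [288, 176], [293, 367], [322, 374], [348, 367], [352, 173], [340, 146], [333, 144], [338, 146], [336, 155], [317, 157], [305, 155]]
9076.5 [[460, 118], [444, 234], [450, 241], [512, 241], [536, 121]]
[15.55  0.31 -0.28]
side 417.5 [[309, 126], [298, 126], [297, 139], [291, 137], [291, 127], [278, 127], [279, 143], [310, 143]]
```

{"method": "drive_tool", "body": {
  "steps": [
    [3,0.3,0,0,0],
    [4,0,0,0,0],
    [4,0,0,0,0],
    [3,0,0,0,0],
    [0.8,0,0,0,0],
    [0.4,0,0,0,0],
    [0.3,0,0,0,0],
    [0,0,0,0,0],
    [0,0,0,0,0]
  ]
}}

```text
time: 24.7
eef_pos: [0.4742, 0.263, 0.0402]
tcp_rot: [0.708, 0.015, -0.705, 0.015]
contact_force: [-2.1, -0.8, 5.5]
opening: 0.25
```

{"method": "drive_tool", "body": {
  "steps": [
    [0,0,0,0,0.45],
    [0,0,0,0,0.45],
    [0,0,0,0,0.45],
    [-3,0,0,0,0.45],
    [-4,0,0,0,0.45],
    [0,4,0,0,0],
    [0,0,0,0,0],
    [0,0,0,0,0],
    [0,0,0,0,0]
  ]
}}

```text
time: 25.6
eef_pos: [0.4735, 0.2226, 0.1068]
tcp_rot: [-0.706, -0.015, 0.707, -0.015]
contact_force: [-1.0, 0.5, 0.5]
opening: 0.0
```

Run:
```python
from h import *
W,M,s=brick_wrist()
for k in cv2.findContours(blue(W),0,2)[0]:
  if len(k)>60: print(cv2.minAreaRect((onz(W,k[:,0],.079)[:,:2]*1000).astype(np.float32)))
```

```text
tcp [0.4735 0.2228 0.1068] toolaz -87.5 F [-0.2 -1.   0.3] op -0.0015696159481640817
8531.0 [[273, 127], [260, 133], [241, 131], [223, 140], [237, 300], [252, 300], [260, 309], [278, 303], [282, 280]]
16462.0 [[447, 126], [428, 276], [438, 290], [518, 290], [553, 129]]
((481.52783203125, 259.4478454589844), (107.61305236816406, 28.20174789428711), 2.3379909992218018)
((493.84442138671875, 134.0195770263672), (95.33531951904297, 55.05200958251953), 2.464925527572632)
```

Standing at y≈0.262; tip it toward +y.

{"method": "drive_tool", "body": {
  "steps": [
    [2,0,0,0,0],
    [2.2,0,0,0,0],
    [0,-0.8,0,0,0],
    [0,-0.5,0,0,0],
    [0,-0.5,0,0,0],
    [0,-0.5,0,0,0],
    [0,-0.5,0,0,0],
    [0,-0.5,0,0,0],
    [0,-0.5,0,0,0],
    [0,0,0,0,0]
  ]
}}

```text
time: 26.65
eef_pos: [0.4724, 0.261, 0.0657]
tcp_rot: [0.707, 0.015, -0.707, 0.015]
contact_force: [-0.7, -0.2, 0.7]
opening: 0.004
```

{"method": "drive_tool", "body": {
  "steps": [
    [-4,0,0,0,0],
    [-4,0,0,0,0],
    [-4,3,0,0,0],
    [-4,3,0,0,0],
    [-2,0,0,0,0],
    [0,0,0,0,0],
    [0,0,0,0,0],
    [0,0,0,0,0]
  ]
}}

```text
time: 27.45
eef_pos: [0.4737, 0.2005, 0.2431]
tcp_rot: [-0.705, -0.015, 0.708, -0.016]
contact_force: [-0.2, -0.4, 0.4]
opening: 0.0
```

Run:
```python
from h import *
W,M,s=brick_wrist('w6.png')
for k in cv2.findContours(blue(W),0,2)[0]:
  if len(k)>60: print(cv2.minAreaRect((onz(W,k[:,0],.037)[:,:2]*1000).astype(np.float32)))
print(rel(M,s,[.641,.2123,.2411]))
side_bricks()
```

```text
tcp [0.4737 0.2006 0.2429] toolaz -87.5 F [-0.3 -0.2 -0.5] op -0.0017525518486784031
6375.0 [[381, 114], [375, 218], [430, 221], [442, 116]]
6444.5 [[189, 115], [200, 221], [253, 222], [257, 211], [250, 115]]
((469.7730407714844, 304.2625732421875), (118.21524810791016, 65.52394104003906), 2.5072600841522217)
[  0.11  -0.45 -16.77]
side 320.5 [[309, 161], [282, 161], [282, 173], [310, 171]]
```

View pics/w6.png

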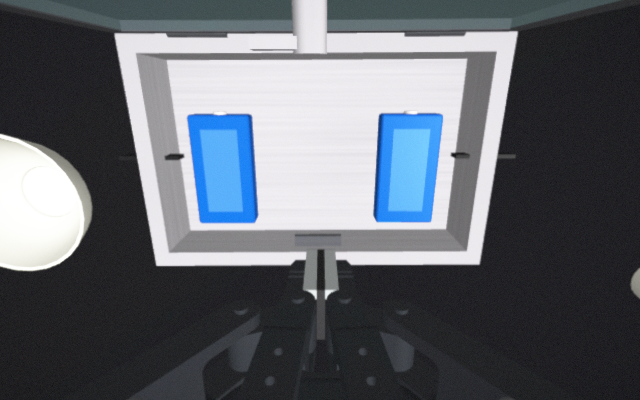

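Both bricks lie flat and apart, with their centres at px (223,168) and (408,168). Now over the lid and back to the handle.

{"method": "drive_tool", "body": {
  "steps": [
    [-4,0,0,0,0.6],
    [-4,0,0,0,0.6],
    [-4,0,0,0,0.6],
    [0,-0.2,-4.2,0,0.6],
    [0,-0.2,-4.2,0,0.6],
    [0,0,-4.2,0,0.6],
    [0,0,-4.2,0,0.6],
    [0,0,0,0,0.6],
    [0,0,0,0,0.6],
    [0,0,0,0,0.6]
  ]
}}

```text
time: 28.55
eef_pos: [0.6418, 0.212, 0.365]
tcp_rot: [-0.706, -0.015, 0.707, -0.015]
contact_force: [0.0, 0.0, 0.6]
opening: 0.604
```

Run:
```python
from h import *
W,M,s=brick_wrist('w7.png')
print(rel(M,s,[.641,.2123,.2411]),proj(W,[[.641,.212,.2598],[.641,.212,.29]]))
```

```text
tcp [0.6417 0.2121 0.366 ] toolaz -87.5 F [-1.1  0.2  0.5] op 0.5955937233094025
1358.5 [[364, 221], [367, 264], [375, 264], [375, 254], [391, 251], [401, 263], [404, 224]]
1392.5 [[238, 221], [238, 263], [250, 251], [260, 251], [267, 265], [275, 265], [275, 222]]
[12.49 -0.03  0.07] [[320.94120193 201.20761147]
 [321.05941918 214.42033654]]
```

View pics/w7.png

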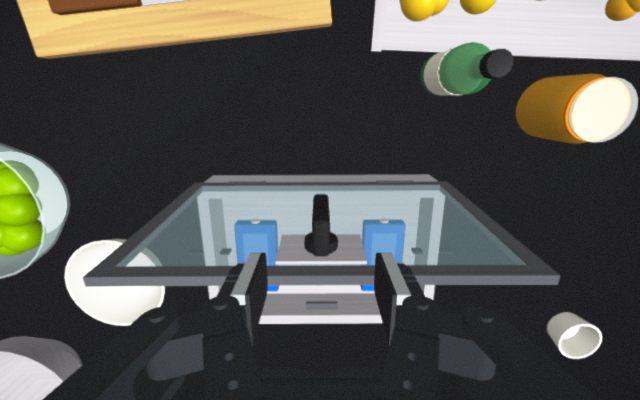

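The handle sits at px (320,215), midway between the fingers. Descending to grip.

{"method": "drive_tool", "body": {
  "steps": [
    [4,0,0,0,0.6],
    [4,0,0,0,0.6],
    [3,0,0,0,0.6],
    [1.45,0,0,0,0.6],
    [0,0,0,0,0],
    [0,0,0,0,0],
    [0,0,0,0,0],
    [0,0,0,0,0],
    [0,0,0,0,0]
  ],
  "force": 30
}}

```text
time: 29.5
eef_pos: [0.6437, 0.212, 0.2444]
tcp_rot: [0.709, 0.015, -0.705, 0.015]
contact_force: [-0.9, -0.2, 6.0]
opening: 0.151
```

{"method": "drive_tool", "body": {
  "steps": [
    [-0.2,0,1.2,0,0],
    [-0.12,0,1.21,0,0],
    [-0.04,0,1.22,0,0],
    [0.04,0,1.22,0,0],
    [0.12,0,1.21,0,0],
    [0.2,0,1.2,0,0],
    [0.28,0,1.19,0,0],
    [0.36,0,1.17,0,0],
    [0,0,0,0,0]
  ]
}}

```text
time: 30.4
eef_pos: [0.5473, 0.2074, 0.2378]
tcp_rot: [0.709, 0.015, -0.705, 0.015]
contact_force: [-2.5, -1.8, 6.0]
opening: 0.145
```

{"method": "drive_tool", "body": {
  "steps": [
    [0.43,0,1.14,0,0],
    [0.51,0,1.11,0,0],
    [0.58,0,1.07,0,0],
    [0.65,0,1.03,0,0],
    [0.71,0,0.99,0,0],
    [0.78,0,0.94,0,0],
    [0.84,0,0.89,0,0],
    [0.89,0,0.83,0,0],
    [0,0,0,0,0]
  ]
}}

```text
time: 31.3
eef_pos: [0.4655, 0.2036, 0.1811]
tcp_rot: [-0.706, -0.015, 0.707, -0.016]
contact_force: [-4.0, -2.2, 1.6]
opening: 0.143
```

Run:
```python
from h import *
W,M,s=brick_wrist()
print(rel(M,s,[.4217,.202,.0925])); print(proj(W,[.604,.21,.075]))
```

```text
tcp [0.4656 0.2036 0.181 ] toolaz -87.5 F [-5.  -1.9  3.4] op 0.1451561119616549
8843.0 [[163, 111], [180, 237], [243, 238], [243, 171], [235, 111]]
8693.5 [[401, 109], [391, 235], [454, 237], [472, 110]]
[ 8.86 -0.05  4.37]
[[320.14471639  -1.49037794]]
```

{"method": "drive_tool", "body": {
  "steps": [
    [0.94,0,0.77,0,0],
    [0.99,0,0.71,0,0],
    [1.04,0,0.64,0,0],
    [1.08,0,0.57,0,0],
    [1.11,0,0.5,0,0],
    [1.14,0,0.43,0,0],
    [1.17,0,0.35,0,0],
    [1.15,0,0.27,0,0],
    [0,0,0,0,0]
  ]
}}

```text
time: 32.25
eef_pos: [0.4279, 0.202, 0.1007]
tcp_rot: [0.709, 0.015, -0.705, 0.017]
contact_force: [-10.1, -9.7, 31.8]
opening: 0.145
```

{"method": "drive_tool", "body": {
  "steps": [
    [0.3,0,0,0,0],
    [0.2,0,0,0,0],
    [0,0,0,0,0],
    [0,0,0,0,0]
  ]
}}

```text
time: 32.65
eef_pos: [0.4284, 0.2021, 0.1]
tcp_rot: [0.708, 0.015, -0.706, 0.017]
contact_force: [-20.1, -13.6, 55.2]
opening: 0.144
```

{"method": "drive_tool", "body": {
  "steps": [
    [-0.6,0,0.3,0,0],
    [0,0,0,0,0],
    [0,0,0,0,0.4],
    [0,0,0,0,0.4],
    [0,0,0,0,0.4]
  ]
}}

```text
time: 33.15
eef_pos: [0.4201, 0.2024, 0.0942]
tcp_rot: [-0.706, -0.015, 0.708, -0.015]
contact_force: [-0.3, -0.7, -0.1]
opening: 0.403
```

Run:
```python
from h import *
S=cam('side');C=cam('scene'); W,M,s=brick_wrist()
cv2.imwrite('pics/s3.png',np.hstack([cv2.resize(S['frame'][110:230,240:360],(400,400),interpolation=2),cv2.resize(C['frame'][120:240,270:410],(400,343),interpolation=2)[:400] if 0 else cv2.resize(C['frame'][110:240,275:405],(400,400),interpolation=2)])[:,:,::-1])
```

```text
tcp [0.4204 0.2023 0.0945] toolaz -87.6 F [ 0.   0.2 -0.3] op 0.3980801274577544
20833.0 [[78, 32], [118, 228], [212, 229], [192, 34]]
7680.0 [[447, 30], [424, 227], [514, 228], [521, 209], [517, 199], [519, 208], [513, 204], [516, 196], [503, 212], [488, 211], [485, 220], [485, 211], [443, 209], [462, 56], [532, 55], [527, 99], [532, 92], [538, 94], [531, 101], [535, 98], [536, 103], [530, 103], [536, 105], [528, 105], [524, 114], [533, 115], [541, 110], [538, 90], [543, 87], [544, 95], [557, 31]]
```

View pics/s3.png

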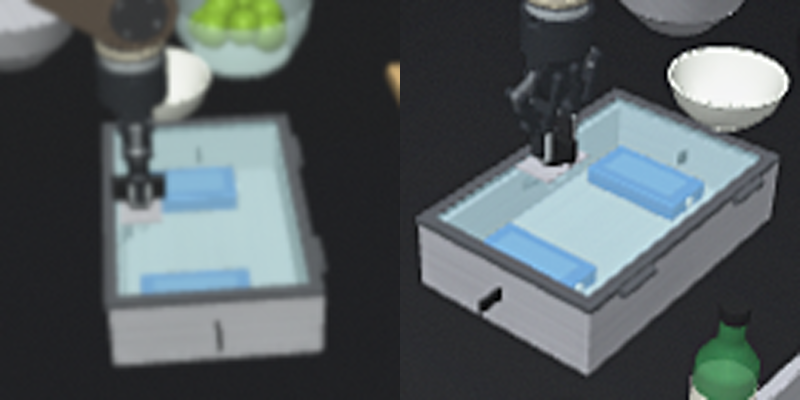

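The lid looks shut in both views. I'll verify by pressing the closed fingertips on the handle's top, which should be at z=0.121.

{"method": "drive_tool", "body": {
  "steps": [
    [-4,0,0,0,0.4],
    [-1,0,0,0,0],
    [0,0,0,0,0],
    [0,0,0,0,0],
    [0,0,0,0,0],
    [1.5,0,0,0,0],
    [0.6,0,0,0,0],
    [0.4,0,0,0,0],
    [0,0,0,0,0]
  ]
}}

```text
time: 34.2
eef_pos: [0.4202, 0.202, 0.121]
tcp_rot: [-0.705, -0.015, 0.709, -0.016]
contact_force: [-5.4, -1.4, 7.6]
opening: -0.004
```

{"method": "drive_tool", "body": {
  "steps": [
    [0.2,0,0,0,0],
    [0.2,0,0,0,0],
    [0,0,0,0,0],
    [0,0,0,0,0]
  ]
}}

```text
time: 34.6
eef_pos: [0.4206, 0.2021, 0.1207]
tcp_rot: [-0.705, -0.015, 0.709, -0.016]
contact_force: [-13.8, -3.7, 25.3]
opening: 0.0
```

Contact came at z=0.121, so the lid is fully shut. Regrip and turn the latch back.

{"method": "drive_tool", "body": {
  "steps": [
    [-2.4,0,-0.15,0,0.5],
    [0,0,0,0,0.5],
    [0,0,0,0,0.5],
    [0,0,0,0,0.5],
    [2.5,0,0,0,0.5],
    [2.3,0,0,0,0.5],
    [0,0,0,0,0],
    [0,0,0,0,0],
    [0,0,0,0,0],
    [0,0,0,0,0]
  ],
  "force": 40
}}

```text
time: 35.6
eef_pos: [0.422, 0.2016, 0.092]
tcp_rot: [-0.706, -0.015, 0.708, -0.016]
contact_force: [-0.4, -3.8, -7.6]
opening: 0.145
```

{"method": "drive_tool", "body": {
  "steps": [
    [0,0,0,-6,0],
    [0,0,0,-6,0],
    [0,0,0,-6,0],
    [0,0,0,-6,0],
    [0,0,0,-6,0],
    [0,0,0,-6,0],
    [0,0,0,-6,0],
    [0,0,0,-6,0],
    [0,0,0,0,0]
  ]
}}

```text
time: 36.5
eef_pos: [0.4209, 0.2035, 0.092]
tcp_rot: [-0.639, -0.303, 0.64, -0.3]
contact_force: [-2.7, 4.2, -5.5]
opening: 0.142
```

{"method": "drive_tool", "body": {
  "steps": [
    [0,0,0,-6,0],
    [0,0,0,-6,0],
    [0,0,0,-6,0],
    [0,0,0,-6,0],
    [0,0,0,-6,0],
    [0,0,0,-6,0],
    [0,0,0,-6,0],
    [0,0,0,-2,0],
    [0,0,0,0,0],
    [0,0,0,0,0]
  ]
}}

```text
time: 37.5
eef_pos: [0.419, 0.204, 0.092]
tcp_rot: [0.48, 0.521, -0.483, 0.514]
contact_force: [-8.5, 5.6, -1.0]
opening: 0.143
```

Run:
```python
from h import *
W,M,s=brick_wrist(); print(s['wrist_torque'])
```

```text
tcp [0.419 0.204 0.092] toolaz 4.1 F [-8.3  6.4 -2.2] op 0.14621618469820627
423.5 [[490, 10], [509, 10], [509, 5], [515, 11], [508, 14], [517, 14], [519, 7], [519, 12], [529, 12], [522, 16], [539, 17], [543, 1], [498, 3], [503, 8], [492, 5]]
[ 0.75986302  1.36485838 -0.61653339]
```

{"method": "drive_tool", "body": {
  "steps": [
    [0,0,0,0,0.5],
    [0,0,0,0,0.5],
    [0,0,0,0,0.5],
    [-4,0,0,0,0.5],
    [-4,0,0,0,0.5],
    [-4,0,0,0,0.5],
    [-3,0,0,0,0.5],
    [0,0,0,0,0.5],
    [0,0,0,0,0.5]
  ]
}}

```text
time: 38.45
eef_pos: [0.4235, 0.2023, 0.2439]
tcp_rot: [0.481, 0.518, -0.479, 0.52]
contact_force: [1.0, 0.7, -0.7]
opening: 0.499
```

Run:
```python
from h import *
S=cam('side');W,M,s=brick_wrist(); side_bricks()
cv2.imwrite('pics/f.png',np.hstack([cv2.resize(W['frame'],(480,300)),cv2.resize(S['frame'][60:380,200:440],(320,427))[:300]])[:,:,::-1])
k=onz(W,[(0,0)],0)
g=cv2.inRange(cv2.cvtColor(W['frame'],cv2.COLOR_RGB2GRAY),0,45)
x=proj(W,[[.4205,.203,.121]])[0].astype(int); g=g[x[1]-60:x[1]+60,x[0]-30:x[0]+30]
k=max(cv2.findContours(g,0,2)[0],key=cv2.contourArea)[:,0]+x-[30,60]
print(x,cv2.minAreaRect((onz(W,k,.121)[:,:2]*1000).astype(np.float32)))
```

```text
tcp [0.4222 0.202  0.2414] toolaz 4.4 F [-0.   0.4 -0.1] op 0.4974999973347487
[318 194] ((417.7760925292969, 216.33824157714844), (37.63717269897461, 18.909093856811523), 80.22763061523438)
```

View pics/f.png

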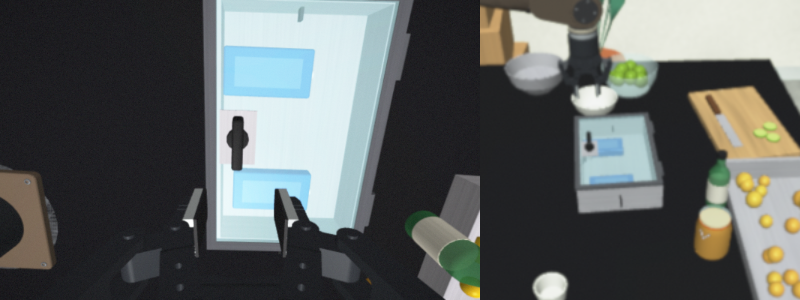

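Run:
```python
from h import *
W,M,s=brick_wrist()
p=onz(W,[(317.3,156),(316,226)],.121);print(p.mean(0),np.degrees(np.arctan2(*(p[0]-p[1])[:2])))
g=(W['frame'].max(2)<50).astype(np.uint8)
for r in range(150,234,6):
    c=np.where(g[r,295:345])[0]; print(r,(c.min()+295,c.max()+295) if len(c) else None,end=' ')
g0=cv2.imread('pics/w1.png').max(2)<50
print()
for r in range(150,234,6):
    c=np.where(g0[r,295:345])[0]; print(r,(c.min()+295,c.max()+295) if len(c) else None,end=' ')
for yy in (100,130): print([np.where(W['frame'][yy,:,].max(1)>60)[0][:1]])
```

```text
tcp [0.4219 0.202  0.2408] toolaz 4.4 F [ 0.5 -0.5 -0.4] op 0.4999058886393495
[0.41789889 0.20476658 0.121     ] -3.169918640634505
150 None 156 (np.int64(314), np.int64(323)) 162 (np.int64(312), np.int64(324)) 168 (np.int64(312), np.int64(324)) 174 (np.int64(310), np.int64(326)) 180 (np.int64(306), np.int64(330)) 186 (np.int64(310), np.int64(331)) 192 (np.int64(310), np.int64(325)) 198 (np.int64(311), np.int64(324)) 204 (np.int64(311), np.int64(323)) 210 (np.int64(311), np.int64(323)) 216 (np.int64(311), np.int64(323)) 222 (np.int64(311), np.int64(322)) 228 None 
150 None 156 (np.int64(316), np.int64(325)) 162 (np.int64(314), np.int64(327)) 168 (np.int64(314), np.int64(327)) 174 (np.int64(311), np.int64(327)) 180 (np.int64(306), np.int64(331)) 186 (np.int64(311), np.int64(327)) 192 (np.int64(311), np.int64(326)) 198 (np.int64(311), np.int64(326)) 204 (np.int64(311), np.int64(323)) 210 (np.int64(310), np.int64(323)) 216 (np.int64(310), np.int64(322)) 222 (np.int64(321), np.int64(321)) 228 None [array([273])]
[array([274])]
```

```bash
python3 -c "
from plant import sign_off; print(sign_off())"
```

```text
the job is handed in; nothing more can be done
None
```

The job is done and handed in at about 39 s. I turned the latch a quarter turn to released and raised the lid upright. I then brought in both bricks, the only two I saw on the worktop, and tipped each onto a broad face. Last I shut the lid and turned the latch back to locked.

- **Bricks:** the last view before closing showed both flat on the floor, apart, in line with the case and none on top of another. Two more looks, one through the shut lid, showed the same.
- **Lid:** the closed fingertips met the handle's top at z = 0.121, where it should be with the lid fully shut.
- **Pressing force:** the lid was shut with more force than I intended. The tool force reached about 55 N, because the handle had shifted in the grip. That is well under the 120 N wrist limit. It came through the fingers, so I don't think it counts as the gripper's body, but I did not check that separately.
- **Latch:** the bar measured -3.2° against -2 to -3° for the case, so it is parallel to the front edge. At the start I measured the bar at +0.8°, about 3° off the case's axis. I put that down to reading it from the picture, and it did not affect locking.
- **Bystanders:** I saw no contact with any of them, but I did not measure their positions again at the end.

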